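# Snap the cover onto the drill press gearbox and fit the shaft sleeve

## Robot

A 6-joint arm with a two-finger parallel gripper is mounted at the origin on the work surface. World frame = base frame: x ahead of the robot, y to its left, z up, the work surface at z = 0. Lengths are in m, angles in rad, forces in N, time in s.
With the tool pointing down it reaches from about 0.275 to 0.975 m from the base axis. Payload 8.4 kg.
Tool frame: the origin (TCP) lies between the finger pads; the fingertips stand 25 mm ahead of it and the grasp point (between the pads) lies 6 mm ahead of it (r.tcp_to_tips is the z of the fingertips in the tool frame, in m); z points along the fingers, y is the line along which they close (so a half turn about z gives the same grasp; the last joint's range is limited). The gripper opens to 92 mm and grips with 3 to 60 N. Pads are 20 mm wide; open, the fingers measure 128 mm over their backs; the gripper's body (75 mm by 189 mm) begins 69 mm behind the grasp point.
Start: joints at [-1.236, 0.353, 1.633, -0, 1.155, -0.002], TCP at [0.207, -0.59, 0.24] pointing down, gripper open.
Joint ranges: [-2.63, 2.63], [-0.92, 2.1], [0.06, 2.66], [-1.3, 4.44], [0, 2.69], [-3.02, 3.02]. Speed limits (rad/s): [2.22, 2.22, 2.79, 3.14, 3.14, 3.14].

## Interface

Orientations are given as a unit quaternion [w, x, y, z].
In Python, from bench import telemetry, vision, order, r gives the robot as it stands.
- The arm moves only by the tool move_arm, never from a script. Its argument "plan" is a list that holds one entry, the list of rows, each a list of 7 numbers: the turn, a rotation vector about the tool's x, y, z as a fraction of full scale, then the shift along the tool's x, y, z as a fraction of full scale, then the opening, from 0 (shut) to 1 (fully open). A call has 1 to 8 rows; each row is the pose to reach, as a shift and turn from the pose commanded when the call began, along the tool's axes at that moment; what a row does not reach only later rows make up. Full scale, the value 1, is 0.4 m for a shift and 1.5 rad for a turn. A row lasts 1/10 s, in which the tool goes at most 50 mm and 8.59 degrees, less where a joint would pass 70% of its speed; a pose out of reach is approached as far as the arm can. A call with a number of a shift or a turn outside -1 to 1 is refused whole. A call with a gripper value outside its range is refused whole. The fingers move at their own pace and stop on an object; "newtons" is the grip in N (left out, the last holds). Time passes only in rows, so rows that repeat a pose let the fingers close. It gives the time, the measured TCP pose, the force, the opening and the grip force at its end, in the units of the state.
- telemetry.get_obs(): the state, without advancing time (a new reading comes with each control period).
- vision.camera(name): name is "side" or "top" or "wrist"; returns (picture, depth): 480x640x3 uint8, blue, green, red; 480x640 float32, m along the optical axis (not along the pixel's ray), 0 where there is no reading.
- vision.calibration(name): a dict with "fovy" (degrees; the focal length in pixels is half the picture's height over the tangent of half this angle, whatever the lens; pixels are square), "cx", "cy" (the principal point, pixels), "R" (3x3) and "t" (3): a world point X has camera coordinates R X + t. Camera axes: x right, y down, z forward; pixel columns grow to the right and rows downward; lengths in m; the calibration is good to about 2 mm. The wrist camera is an equidistant fisheye: a pixel r from the principal point sees the ray r / f radians off the axis. A picture is of the moment at which its call begins: read the wrist's pose just before it. calibration takes no time and is no camera call; for the wrist camera it gives the pose at the moment of the call.
- order.hand_in(): hands the job in; it is judged then, once.
The state is a dict: "time": time; "joint_pos": joint angles; "joint_vel": joint speeds; "effort": joint torques, N m; "eef_pos": TCP position; "ee_rot": TCP orientation; "wrist_force": force on the tool from outside, world axes, zero at the start; "torque": the same for the moment, N m; "finger_gap": finger opening in m; "grip_force": force on a finger pad.
Only numpy, scipy, OpenCV 4.12 (cv2) and the standard library are available. Lean on these libraries where they do the work, as an engineer would, in place of code of your own. Each camera call takes 0.05 s, during which the arm holds its last target. There are 200 camera calls.

## Task

Close the open gearbox: feel for the place where the flat metal cover drops over all four snap standoffs, the shaft coming up through its round hole, and let go of it there. Then, hand off the handle, press it down evenly and with measured force, never letting it tip steeply, until all four have clicked and it lies fully home. Last, push the hollow steel sleeve over the shaft all the way down onto the cover and let go. Leave the other things on the bench where they are.

Things in the scene. Friction and masses are not known exactly. Their poses are not given: they have to be found in the camera images.
- housing: Open green cast gearbox fixed to the bench, 128 (x) by 204 (y) mm, rim 50 mm high. Origin: centre of its underside, on the bench. Inside, a gear carriage with shaft and four snap standoffs stands anywhere within 12 mm of the middle along the housing's y, stuck fast; the poses do not tell where. It can be seen, or felt: until the four holes are over the four standoffs the cover stops 10 mm too high.
- housing_mid (a point): Housing centre at 52 mm, the level of the standoffs' shoulders, where the cover's underside lies when home. Carriage in the middle, the standoffs stand at x = +-44, y = +-74 mm from here, the shaft (23 mm diameter, 45 mm high from here, tapered end) at x = 0, y = +46 mm. A standoff: 19 mm wide shoulder, 11 mm pin 22 mm high, its end tapered to 7 mm, sprung barbs 17 mm wide in x.
- cover: Loose flat aluminium cover, 120 (x) by 196 (y) by 5 mm, 0.25 to 0.42 kg, lying flat, handle up. Origin: centre of its underside; z up. Holes: four 13 mm square ones at x = +-44, y = +-74 mm, a round one of 47 mm at x = 0, y = +46 mm. Fitted, it is turned as the housing. Underside above the bench: 74 mm when it stands on the standoffs' pins beside its holes, 64 mm when loosely over the barbs, 52 mm when home.
- cover_grip (a point): Middle of the black bow handle of the cover, at cover x = 0, y = -17, z = 34 mm. Its bar is 14 mm wide (x) and 60 mm long (y, from -47 to +13 mm), 25 to 45 mm above the cover's underside, on two posts.
- hole0 (a point): centre of a square snap hole, on the underside of the cover, at cover x = -44, y = -74 mm. A standoff resists with 8 to 14 N, differing from run to run, then clicks, gives way and holds the cover. Pressing midway between two holes of a short side (x = 0, y = +-74 mm) clicks both with 16 to 28 N; pressing one lone corner all the way tips the cover too steeply.
- hole1 (a point): centre of a square snap hole, on the underside of the cover, at cover x = -44, y = +74 mm.
- hole2 (a point): centre of a square snap hole, on the underside of the cover, at cover x = +44, y = -74 mm.
- hole3 (a point): centre of a square snap hole, on the underside of the cover, at cover x = +44, y = +74 mm.
- bore (a point): centre of the cover's round hole, on its upper face, at cover x = 0, y = +46, z = 5 mm. With the cover home the shaft stands in its middle within 1 mm and ends 40 mm above it.
- sleeve: Loose hollow steel sleeve standing upright on the bench, outside diameter 58, bore 25.6, length 60 mm, 0.30 kg. Origin: centre of its lower end; z along its axis. It slides freely over the 23 mm shaft.
- bar_stub: Bystander: solid steel round, 50 mm diameter and 50 mm high, upright, no bore. Origin: centre of its underside.
- wrench: Bystander: steel wrench 190 mm long, lying at the back. Origin: under its middle.
- hammer: Bystander: hammer 280 mm long, lying at the back. Origin: under its middle.
- bearing: Bystander: flat steel ring, 72 mm diameter, 18 mm high, at the back. Origin: centre of its underside.
- oil_bottle: Bystander: white bottle, 66 mm diameter, 190 mm high, on the left. Origin: centre of its underside.
- screw_tray: Bystander: open steel tray with bolts, 120 by 170 by 35 mm, on the right. Origin: centre of its underside.
There are look-alikes about, which are no part of the job. What is shaped like the cover but orange is not meant.

How it is judged:
By the outcome, as a careful person would: the job done as asked, in the order asked, and still so for the second after the job is handed in, with the robot touching nothing.
It also fails if it takes over 72 s, if anything falls off the work surface, if the arm or the gripper's body presses on something with over 40 N, if the wrist force passes 120 N, or if a joint passes its speed limit or range.

## Working session

There is one attempt and no reset: what is moved stays moved. The work goes in short steps, Python scripts to look and compute and a tool call to move; the robot and the scene stay as the last step left them, time stands still between calls to the robot, and variables do not carry over. Pictures are saved under pics/ and viewed, at most 10 in all, crops included, and the job is handed in when it is done.

Besides the shell and the picture viewer there is one more tool, called after "Call:" as name(argument=value, ...), one argument or row to a line, values as JSON. move_arm: Moves the arm, as the interface text tells. Its arguments: {"type":"object","properties":{"plan":{"type":"array"},"newtons":{"type":"number"}},"required":["plan"]}

```bash
mkdir -p pics; ls; cat > h.py <<'E'
import numpy as np, cv2
from bench import telemetry, vision, order, r
from scipy.spatial.transform import Rotation as Ro
def cloud(n):
    im,d=vision.camera(n); c=vision.calibration(n)
    f=240/np.tan(np.radians(c['fovy'])/2)
    v,u=np.mgrid[0:480,0:640]
    P=np.stack([(u-c['cx'])/f*d,(v-c['cy'])/f*d,d],-1)
    W=(P-np.array(c['t']))@np.array(c['R'])
    W[d==0]=np.nan
    return im,d,W
E
python3 - <<'E'
from h import *
for n in ('top','side'):
    im,d,W=cloud(n); cv2.imwrite(f'pics/{n}0.png',im); np.savez(f'{n}0.npz',im=im,d=d,W=W)
    c=vision.calibration(n); print(n,c['fovy'],c['t'],np.round(c['R'],2).tolist())
o=telemetry.get_obs(); print(o)
E
```

```text
pics
top 49.86795453077135 [0.02109581 0.52514757 1.27199303] [[-0.02, -1.0, 0.0], [-0.99, 0.02, -0.13], [0.13, -0.0, -0.99]]
side 56.87767008789461 [0.4826317  0.13544911 1.32777708] [[-0.97, -0.24, 0.0], [-0.16, 0.64, -0.75], [0.18, -0.73, -0.66]]
{'time': 0.1, 'joint_pos': array([-1.23640440e+00,  3.53557180e-01,  1.63405208e+00,  1.39092721e-05,
        1.15519680e+00, -2.42260641e-03]), 'joint_vel': array([ 0.00071412, -0.00192972, -0.00088192,  0.00051282,  0.00105882,
        0.0035323 ]), 'effort': array([ 4.77586545e-04, -5.94898582e+01, -3.34927154e+01,  6.97671622e-02,
        1.82653422e-02, -4.11802296e-05]), 'eef_pos': array([ 0.20640745, -0.5894983 ,  0.23895559]), 'ee_rot': array([-5.99419147e-04,  9.85853269e-01,  1.67609561e-01, -9.39687322e-05]), 'wrist_force': array([-0.33915508,  0.16962328, -0.87920848]), 'torque': array([ 0.03146954, -0.02416399, -0.0219452 ]), 'grip_force': 0.0, 'finger_gap': 0.09180451289985209}
```

View pics/top0.png

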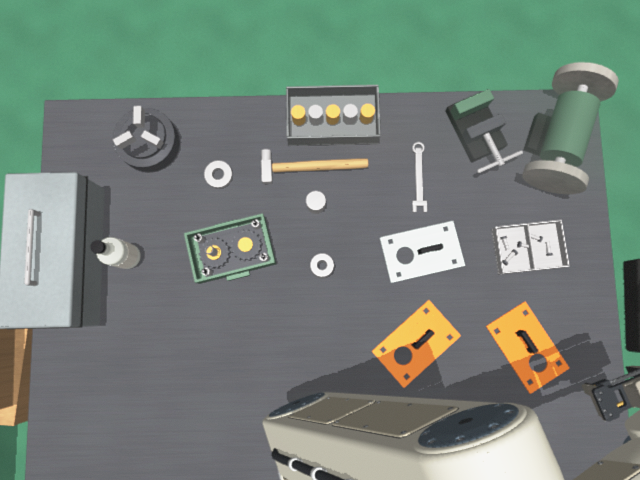

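View pics/side0.png

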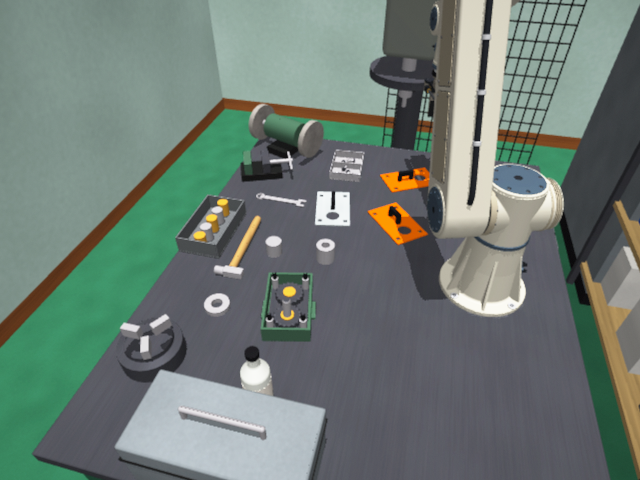

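The top view shows the housing at px (230,248) with its shaft end on the left (213,252). The white cover is at (422,251) with its round hole on the left, the sleeve at (322,265) and the solid stub at (316,201). The two orange plates are decoys.

```bash
python3 - <<'E'
from h import *
for n in ('top','side'):
    D=np.load(f'{n}0.npz'); im,W=D['im'],D['W']; hsv=cv2.cvtColor(im,cv2.COLOR_BGR2HSV); z=W[...,2]
    box=np.zeros((480,640),bool)
    def reg(x0,x1,y0,y1):
        b=np.zeros((480,640),bool); b[y0:y1,x0:x1]=1; return b
    R={'top':dict(h=(178,280,208,290),c=(372,470,212,290),s=(302,340,248,285),b=(300,332,185,215)),
       'side':dict(h=(255,322,262,345),c=(308,358,182,232),s=(310,342,232,270),b=(260,288,230,262))}[n]
    rc=reg(*R['c']); m=rc&(hsv[...,1]<60)&(hsv[...,2]>140)&(abs(z-.005)<.012)
    k,l,st,ce=cv2.connectedComponentsWithStats(m.astype(np.uint8)); m=l==1+np.argmax(st[1:,4])
    r_=cv2.minAreaRect(W[m][:,:2].astype(np.float32)*1000); print(n,'cover',r_, np.median(z[m]))
    m=rc&(z>.035)&(z<.06); p=W[m]; print('handle',len(p),p.mean(0)if len(p) else 0, np.ptp(p,axis=0) if len(p) else 0)
    rh=reg(*R['h']); m=rh&(abs(z-.05)<.006)&(hsv[...,0]>40)&(hsv[...,0]<95)&(hsv[...,1]>60)
    print('housing',cv2.minAreaRect(W[m][:,:2].astype(np.float32)*1000),m.sum())
    m=rh&(z>.06); k,l,st,ce=cv2.connectedComponentsWithStats(m.astype(np.uint8))
    for i in range(1,k):
        p=W[l==i]; t=p[p[:,2]>p[:,2].max()-.006]; print('  peg',np.round(ce[i]),st[i,4],np.round(t.mean(0),4),p[:,2].max())
    for s,h in(('s',.06),('b',.05)):
        m=reg(*R[s])&(abs(z-h)<.006); p=W[m][:,:2].astype(np.float32)*1000; print(s,cv2.minEnclosingCircle(p),len(p))
E
```

```text
top cover ((511.9984130859375, -255.69349670410156), (124.54318237304688, 202.30206298828125), 11.678458213806152) 0.00384112069764095
handle 135 [ 0.51327697 -0.27068599  0.04360479] [0.02417403 0.05805987 0.01635036]
housing ((0.0, 0.0), (0.0, 0.0), 0.0) 0
  peg [254. 222.] 14 [0.5853 0.171  0.0709] 0.07424828897456223
  peg [196. 237.] 15 [0.5519 0.3154 0.0714] 0.07294231291128964
  peg [211. 251.] 59 [0.5143 0.2766 0.0957] 0.09946877909240848
  peg [263. 256.] 16 [0.4994 0.1495 0.0732] 0.07654374684523509
  peg [204. 271.] 15 [0.4676 0.2947 0.0719] 0.07447243871168335
s ((476.16943359375, 5.5413970947265625), 28.6254825592041) 328
b ((641.3864135742188, 17.250484466552734), 25.033472061157227) 289
side cover ((514.984619140625, -256.2941589355469), (124.4687728881836, 217.93222045898438), 12.424413681030273) 0.0022880827258460867
handle 42 [ 0.51688623 -0.26237742  0.04232036] [0.02341632 0.06064645 0.01218342]
housing ((529.0928344726562, 242.33392333984375), (128.58351135253906, 208.58570861816406), 12.815122604370117) 478
  peg [273. 275.] 17 [0.5884 0.1791 0.0708] 0.07450807582306533
  peg [305. 276.] 20 [0.5025 0.1599 0.071 ] 0.074264974608159
  peg [286. 306.] 88 [0.5182 0.2877 0.0943] 0.09809751779369147
  peg [269. 316.] 19 [0.5541 0.3227 0.0696] 0.07192946133037102
  peg [302. 316.] 17 [0.4693 0.3028 0.0698] 0.07236049023698571
  peg [301. 320.] 1 [0.4704 0.3103 0.0609] 0.06086679068939735
s ((478.14788818359375, 10.43259334564209), 31.003820419311523) 168
b ((647.2929077148438, 25.35822868347168), 28.26310920715332) 140
```

```bash
cat >> h.py <<'E'
def go(p,yaw,o=None):
    "numbers of a row for TCP at p, tool down, tool x at world angle yaw (deg)"
    o=o or telemetry.get_obs(); q=o['ee_rot']; R0=Ro.from_quat([q[1],q[2],q[3],q[0]])
    a=np.radians(yaw); X=np.array([np.cos(a),np.sin(a),0]); Z=np.array([0,0,-1.]); R1=Ro.from_matrix(np.stack([X,np.cross(Z,X),Z],1))
    s=R0.inv().apply(np.array(p)-o['eef_pos'])/.4; t=(R0.inv()*R1).as_rotvec()/1.5
    print('turn',np.round(t,4),'shift',np.round(s,4),'n',np.ceil(np.linalg.norm(s)*8),np.ceil(np.linalg.norm(t)*10))
def st():
    o=telemetry.get_obs(); print(round(o['time'],2),np.round(o['eef_pos'],4),np.round(o['ee_rot'],4),'F',np.round(o['wrist_force'],1),'T',np.round(o['torque'],2),'gap',round(o['finger_gap'],4),o['grip_force'])
E
python3 - <<'E'
from h import *
go([.37,-.25,.33],102)
c=vision.calibration('wrist'); print(c); R=np.array(c['R']); print('cam pos',-R.T@c['t'])
E
```

```text
turn [-7.000e-04 -6.000e-04 -9.623e-01] shift [ 0.6665 -0.6662 -0.2268] n 8.0 10.0
{'fovy': 65.70646984690485, 'cx': 323.58168171414263, 'cy': 237.21641356195548, 'R': array([[ 0.33054535, -0.94378592, -0.0028113 ],
       [-0.90448813, -0.31762978,  0.28462701],
       [-0.26951992, -0.09153935, -0.95863422]]), 't': array([-0.62306802, -0.03252199,  0.39316344])}
cam pos [ 0.28250186 -0.56238285  0.38440493]
```

Call:
move_arm(
  plan=[
    [[0, 0, -0.962, 0.666, -0.666, -0.227, 1], [0, 0, -0.962, 0.666, -0.666, -0.227, 1], [0, 0, -0.962, 0.666, -0.666, -0.227, 1], [0, 0, -0.962, 0.666, -0.666, -0.227, 1], [0, 0, -0.962, 0.666, -0.666, -0.227, 1], [0, 0, -0.962, 0.666, -0.666, -0.227, 1], [0, 0, -0.962, 0.666, -0.666, -0.227, 1], [0, 0, -0.962, 0.666, -0.666, -0.227, 1]],
  ],
)

```text
time: 0.9
eef_pos: [0.3705, -0.248, 0.331]
ee_rot: [0.0, 0.717, 0.697, 0.0]
wrist_force: [0.3, 0.0, 0.7]
finger_gap: 0.0922
grip_force: 0.0
```

```bash
python3 -c "
from h import *
st(); go([.50,.12,.30],102)"
```

```text
0.9 [ 0.3705 -0.248   0.331 ] [1.000e-04 7.167e-01 6.974e-01 3.000e-04] F [0.3 0.  0.7] T [-0.09 -0.07  0.04] gap 0.0922 0.0
turn [ 4.000e-04 -1.000e-04 -1.578e-01] shift [0.9285 0.2986 0.0778] n 8.0 2.0
```

Call:
move_arm(
  plan=[
    [[0, 0, -0.158, 0.95, 0.3, 0.08, 1], [0, 0, -0.158, 0.95, 0.3, 0.08, 1], [0, 0, -0.158, 0.95, 0.3, 0.08, 1], [0, 0, -0.158, 0.95, 0.3, 0.08, 1], [0, 0, -0.158, 0.95, 0.3, 0.08, 1], [0, 0, -0.158, 0.95, 0.3, 0.08, 1], [0, 0, -0.158, 0.95, 0.3, 0.08, 1], [0, 0, -0.158, 0.95, 0.3, 0.08, 1]],
    [[0, 0, 0, 0, 0, 0, 1]],
  ],
)

```text
validation failed for argument at $.pl...
```

Call:
move_arm(
  plan=[
    [[0, 0, -0.158, 0.95, 0.3, 0.08, 1], [0, 0, -0.158, 0.95, 0.3, 0.08, 1], [0, 0, -0.158, 0.95, 0.3, 0.08, 1], [0, 0, -0.158, 0.95, 0.3, 0.08, 1], [0, 0, -0.158, 0.95, 0.3, 0.08, 1], [0, 0, -0.158, 0.95, 0.3, 0.08, 1], [0, 0, -0.158, 0.95, 0.3, 0.08, 1], [0, 0, -0.158, 0.95, 0.3, 0.08, 1]],
  ],
)

```text
time: 1.7
eef_pos: [0.5029, 0.1275, 0.2981]
ee_rot: [0.0, 0.632, 0.775, -0.0]
wrist_force: [1.1, -1.1, -0.5]
finger_gap: 0.0917
grip_force: 0.0
```

Call:
move_arm(
  plan=[
    [[0, 0, 0, 0, 0, 0, 1], [0, 0, 0, 0, 0, 0, 1]],
  ],
)

```text
time: 1.9
eef_pos: [0.5024, 0.1261, 0.2977]
ee_rot: [-0.0, 0.631, 0.776, -0.001]
wrist_force: [-0.1, -0.8, -0.1]
finger_gap: 0.0919
grip_force: 0.0
```

```bash
python3 - <<'E'
from h import *
st()
c=vision.calibration('wrist'); im,d=vision.camera('wrist'); cv2.imwrite('pics/w1.png',im)
np.savez('w1.npz',im=im,d=d,cx=c['cx'],cy=c['cy'],R=c['R'],t=c['t'],fovy=c['fovy'])
E
```

```text
1.9 [0.5024 0.1261 0.2977] [-4.000e-04  6.308e-01  7.759e-01 -8.000e-04] F [-0.1 -0.8 -0.1] T [-0.03 -0.04  0.05] gap 0.0919 0.0
```

View pics/w1.png

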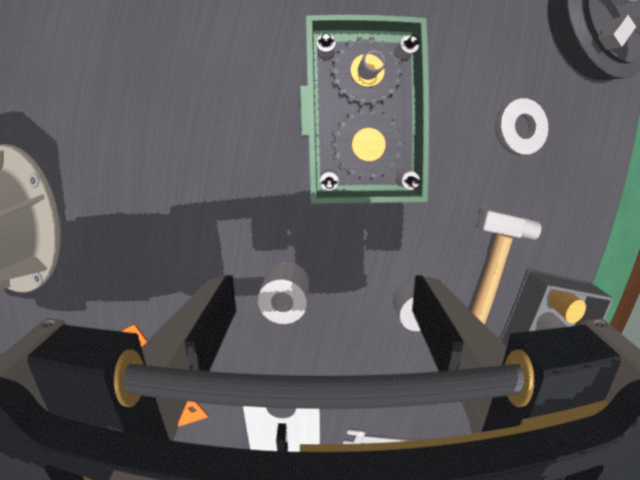

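Wrist view: the housing is at top centre, with pins near (326,43), (409,44), (329,181) and (411,180) and the shaft at (368,66). The sleeve is at (283,300).

```bash
cat >> h.py <<'E'
def wcloud(im,d,c):
    f=240/np.tan(np.radians(float(c['fovy']))/2)
    v,u=np.mgrid[0:480,0:640]; x,y=u-float(c['cx']),v-float(c['cy']); r_=np.hypot(x,y)+1e-9; th=r_/f
    k=np.tan(th)/r_; P=np.stack([x*k*d,y*k*d,d],-1); W=(P-np.array(c['t']))@np.array(c['R']); W[(d==0)|(th>1.4)]=np.nan
    return W
E
python3 - <<'E'
from h import *
D=np.load('w1.npz'); im=D['im']; W=wcloud(im,D['d'],D); z=W[...,2]; hsv=cv2.cvtColor(im,cv2.COLOR_BGR2HSV)
b=np.zeros((480,640),bool); b[5:210,295:435]=1
pts=[]
for lo,hi in((.069,.08),(.09,.105)):
    k,l,s,ce=cv2.connectedComponentsWithStats((b&(z>lo)&(z<hi)).astype(np.uint8))
    for i in range(1,k):
        p=W[l==i]
        if s[i,4]>5:
            m=(p.min(0)+p.max(0))/2; print(np.round(ce[i],1),s[i,4],np.round(p.mean(0),4),np.round(m,4),np.round(np.ptp(p,axis=0),3))
m=b&(abs(z-.05)<.004)&(hsv[...,0]>40)&(hsv[...,0]<95)&(hsv[...,1]>50)
print(cv2.minAreaRect(W[m][:,:2].astype(np.float32)*1000),m.sum())
b=np.zeros((480,640),bool); b[250:330,250:315]=1
p=W[b&(abs(z-.06)<.004)]; print('sleeve',cv2.minEnclosingCircle(p[:,:2].astype(np.float32)*1000),len(p))
E
```

```text
[325.5  39. ] 50 [0.4683 0.2971 0.0726] [0.4682 0.2984 0.0727] [0.01  0.01  0.007]
[412.6  40.4] 59 [0.5529 0.3171 0.0725] [0.5534 0.3185 0.0723] [0.01  0.011 0.006]
[366.4  71.8] 39 [0.5142 0.2721 0.0748] [0.5158 0.2737 0.0745] [0.019 0.008 0.011]
[413.9 182.2] 49 [0.5862 0.1747 0.0726] [0.5872 0.1743 0.0725] [0.01  0.011 0.005]
[328.7 182.9] 51 [0.5013 0.1551 0.0726] [0.5015 0.1546 0.0725] [0.01  0.011 0.005]
[372.8  62.3] 197 [0.5166 0.279  0.0951] [0.5173 0.2809 0.0943] [0.022 0.022 0.008]
((527.509033203125, 240.0506134033203), (125.56697082519531, 201.6046905517578), 13.021783828735352) 773
sleeve ((477.3980712890625, 8.906027793884277), 29.378454208374023) 1434
```

```bash
python3 -c "
from h import *
go([.525,-.25,.30],102); go([.53,-.37,.30],102)"
```

```text
turn [-0.0009  0.0003 -0.0036] shift [-0.9298 -0.1343 -0.0045] n 8.0 1.0
turn [-0.0009  0.0003 -0.0036] shift [-1.2261 -0.1829 -0.0043] n 10.0 1.0
```

Call:
move_arm(
  plan=[
    [[0, 0, 0, -0.95, -0.14, 0, 1], [0, 0, 0, -0.95, -0.14, 0, 1], [0, 0, 0, -0.95, -0.14, 0, 1], [0, 0, 0, -0.95, -0.14, 0, 1], [0, 0, 0, -0.95, -0.14, 0, 1], [0, 0, 0, -0.95, -0.14, 0, 1], [0, 0, 0, -0.95, -0.14, 0, 1], [0, 0, 0, -0.95, -0.14, 0, 1]],
  ],
)

```text
time: 2.75
eef_pos: [0.5227, -0.2627, 0.2987]
ee_rot: [0.0, 0.633, 0.774, -0.0]
wrist_force: [1.1, 0.8, 0.8]
finger_gap: 0.0919
grip_force: 0.0
```

Call:
move_arm(
  plan=[
    [[0, 0, 0, -0.28, -0.04, 0, 1], [0, 0, 0, -0.28, -0.04, 0, 1], [0, 0, 0, -0.28, -0.04, 0, 1], [0, 0, 0, -0.28, -0.04, 0, 1], [0, 0, 0, -0.28, -0.04, 0, 1]],
  ],
)

```text
time: 3.25
eef_pos: [0.5304, -0.3708, 0.2983]
ee_rot: [-0.001, 0.632, 0.775, 0.0]
wrist_force: [-0.4, 0.5, -0.2]
finger_gap: 0.0917
grip_force: 0.0
```

```bash
python3 - <<'E'
from h import *
st()
c=vision.calibration('wrist'); im,d=vision.camera('wrist'); cv2.imwrite('pics/w2.png',im)
W=wcloud(im,d,c); z=W[...,2]; hsv=cv2.cvtColor(im,cv2.COLOR_BGR2HSV)
near=(abs(W[...,0]-.514)<.09)&(abs(W[...,1]+.256)<.13)
m=(near&(hsv[...,1]<60)&(hsv[...,2]>130)&(abs(z-.005)<.01)).astype(np.uint8)
k,l,s,ce=cv2.connectedComponentsWithStats(m); m=l==1+np.argmax(s[1:,4])
print('cover',cv2.minAreaRect(W[m][:,:2].astype(np.float32)*1000),m.sum(),np.median(z[m]))
p=W[near&(z>.038)&(z<.055)&(W[...,1]>-.35)]; print('bar',len(p),np.median(p[:,2]),cv2.minAreaRect(p[:,:2].astype(np.float32)*1000))
# holes of the plate
cs,h=cv2.findContours(m.astype(np.uint8),cv2.RETR_CCOMP,cv2.CHAIN_APPROX_NONE)
for q,hh in zip(cs,h[0]):
    if hh[3]>=0 and len(q)>8:
        (u,v),w,a=cv2.minAreaRect(q); print('hole px',round(u,1),round(v,1),w,end=' '); e=W[q[:,0,1],q[:,0,0]]; print(np.round((e.min(0)+e.max(0))/2,4),np.round(np.ptp(e,axis=0),3))
E
```

```text
3.25 [ 0.5304 -0.3708  0.2983] [-5.000e-04  6.324e-01  7.746e-01  2.000e-04] F [-0.4  0.5 -0.2] T [-0.01 -0.03  0.03] gap 0.0917 0.0
cover ((511.66107177734375, -251.82888793945312), (123.6235122680664, 201.3554229736328), 11.788254737854004) 14769 0.005349999773874464
bar 719 0.0451287856709227 ((515.5032958984375, -269.5054626464844), (12.799588203430176, 59.60380172729492), 11.544090270996094)
hole px 366.0 161.0 (10.0, 10.0) [ 0.5706 -0.3159  0.0022] [0.013 0.014 0.006]
hole px 291.5 161.0 (13.0, 12.0) [ 0.4844 -0.3332  0.0037] [0.015 0.015 0.005]
hole px 329.0 111.5 (14.0, 57.0) [ 0.5156 -0.2673  0.005 ] [0.029 0.068 0.004]
hole px 328.3 60.2 (38.890869140625, 38.18376159667969) [ 0.5026 -0.207   0.0031] [0.047 0.046 0.009]
hole px 366.0 38.0 (10.0, 10.0) [ 0.54   -0.1702  0.0026] [0.013 0.013 0.008]
hole px 290.5 38.0 (11.0, 10.0) [ 0.4535 -0.188   0.0021] [0.014 0.014 0.008]
```

```bash
python3 -c "
from h import *
go([.5155,-.2688,.14],101.65); go([.5155,-.2688,.040],101.65)"
```

```text
turn [-0.0001 -0.0006 -0.0005] shift [0.2554 0.0137 0.3963] n 4.0 1.0
turn [-0.0001 -0.0006 -0.0005] shift [0.2552 0.0138 0.6463] n 6.0 1.0
```

Call:
move_arm(
  plan=[
    [[0, 0, 0, 0.255, 0.014, 0.4, 0.6], [0, 0, 0, 0.255, 0.014, 0.4, 0.6], [0, 0, 0, 0.255, 0.014, 0.4, 0.6], [0, 0, 0, 0.255, 0.014, 0.4, 0.6], [0, 0, 0, 0.255, 0.014, 0.5, 0.6], [0, 0, 0, 0.255, 0.014, 0.58, 0.6], [0, 0, 0, 0.255, 0.014, 0.646, 0.6], [0, 0, 0, 0.255, 0.014, 0.646, 0.6]],
  ],
)

```text
time: 4.1
eef_pos: [0.5141, -0.2673, 0.0374]
ee_rot: [-0.003, 0.631, 0.776, -0.0]
wrist_force: [0.2, -0.2, -0.4]
finger_gap: 0.0549
grip_force: 0.0
```

Call:
move_arm(
  plan=[
    [[0, 0, 0, 0, 0, 0, 0], [0, 0, 0, 0, 0, 0, 0], [0, 0, 0, 0, 0, 0, 0], [0, 0, 0, 0, 0, 0, 0], [0, 0, 0, 0, 0, 0, 0], [0, 0, 0, 0, 0, 0, 0]],
  ],
  newtons=45,
)

```text
time: 4.7
eef_pos: [0.5164, -0.2703, 0.0406]
ee_rot: [0.0, 0.632, 0.775, -0.0]
wrist_force: [-2.0, -0.1, 6.5]
finger_gap: 0.0136
grip_force: 45.0
```

```bash
python3 -c "
from h import *
st()"
```

```text
4.7 [ 0.5164 -0.2703  0.0406] [ 2.000e-04  6.318e-01  7.751e-01 -1.000e-04] F [-2.  -0.1  6.5] T [-0.03  0.22  0.12] gap 0.0136 45.00240862369537
```

Call:
move_arm(
  plan=[
    [[0, 0, 0, 0, 0, -0.05, 0], [0, 0, 0, 0, 0, -0.15, 0], [0, 0, 0, 0, 0, -0.25, 0], [0, 0, 0, 0, 0, -0.35, 0], [0, 0, 0, 0, 0, -0.35, 0]],
  ],
)

```text
time: 5.2
eef_pos: [0.519, -0.2715, 0.1851]
ee_rot: [0.004, 0.632, 0.775, 0.001]
wrist_force: [0.7, -0.5, -2.8]
finger_gap: 0.0139
grip_force: 45.0
```

```bash
python3 -c "
from h import *
st(); go([.525,.0,.19],103.1);go([.5314,.2182,.19],103.1)"
```

```text
5.2 [ 0.519  -0.2715  0.1851] [0.0041 0.6319 0.7751 0.0008] F [ 0.7 -0.5 -2.8] T [-0.13 -0.13 -0.03] gap 0.0139 44.998517632484436
turn [ 0.0043  0.0036 -0.0172] shift [ 0.6618  0.1516 -0.0148] n 6.0 1.0
turn [ 0.0043  0.0036 -0.0172] shift [ 1.1929  0.2771 -0.0167] n 10.0 1.0
```

Call:
move_arm(
  plan=[
    [[0, 0, -0.005, 0.05, 0.012, 0, 0], [0, 0, -0.017, 0.15, 0.035, 0, 0], [0, 0, -0.017, 0.25, 0.058, 0, 0], [0, 0, -0.017, 0.35, 0.08, 0, 0], [0, 0, -0.017, 0.45, 0.105, 0, 0], [0, 0, -0.017, 0.55, 0.128, 0, 0], [0, 0, -0.017, 0.65, 0.15, 0, 0], [0, 0, -0.017, 0.75, 0.174, 0, 0]],
  ],
)

```text
time: 6.0
eef_pos: [0.5228, 0.0393, 0.1785]
ee_rot: [-0.001, 0.622, 0.783, -0.001]
wrist_force: [0.6, -0.3, -2.8]
finger_gap: 0.0136
grip_force: 45.0
```

Call:
move_arm(
  plan=[
    [[0, 0, 0, 0.1, 0.024, 0, 0], [0, 0, 0, 0.2, 0.048, 0, 0], [0, 0, 0, 0.3, 0.072, 0, 0], [0, 0, 0, 0.38, 0.09, 0, 0], [0, 0, 0, 0.42, 0.1, 0, 0], [0, 0, 0, 0.43, 0.1, 0, 0], [0, 0, 0, 0.43, 0.1, 0, 0], [0, 0, 0, 0.43, 0.1, 0, 0]],
  ],
)

```text
time: 6.8
eef_pos: [0.5238, 0.213, 0.1795]
ee_rot: [-0.0, 0.622, 0.783, -0.001]
wrist_force: [0.6, 0.4, -2.9]
finger_gap: 0.0137
grip_force: 45.0
```

```bash
python3 - <<'E'
from h import *
st(); go([.5314,.2182,.13],103.1)
im,d,W=cloud('side'); z=W[...,2]; hsv=cv2.cvtColor(im,cv2.COLOR_BGR2HSV); cv2.imwrite('pics/s1.png',im[150:400,200:450])
m=((hsv[...,1]<60)&(hsv[...,2]>120)&(abs(z-.147)<.02)&(abs(W[...,0]-.53)<.1)&(abs(W[...,1]-.23)<.13)).astype(np.uint8)
p=W[m>0]; print(len(p),p.mean(0),cv2.minAreaRect(p[:,:2].astype(np.float32)*1000),np.ptp(p[:,2]))
A=np.c_[p[:,:2],np.ones(len(p))]; print('plane',np.linalg.lstsq(A,p[:,2],rcond=None)[0])
E
```

```text
6.8 [0.5238 0.213  0.1795] [-1.000e-04  6.222e-01  7.829e-01 -6.000e-04] F [ 0.6  0.4 -2.9] T [-0.09 -0.09  0.01] gap 0.0137 44.99849081039429
turn [-0.0007  0.0004 -0.0006] shift [0.0085 0.0216 0.1238] n 2.0 1.0
1919 [0.51737029 0.24769445 0.1422284 ] ((522.1597290039062, 232.25112915039062), (120.8058853149414, 201.55467224121094), 12.937512397766113) 0.02664855636628874
plane [ 0.00024203 -0.00164459  0.14251054]
```

View pics/s1.png

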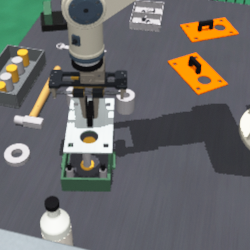

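The side view shows the held cover level above the housing, with the shaft visible through its round hole. I'll align it and descend.

Call:
move_arm(
  plan=[
    [[0, 0, 0, 0.0085, 0.0216, 0.03, 0], [0, 0, 0, 0.0085, 0.0216, 0.08, 0], [0, 0, 0, 0.0085, 0.0216, 0.12, 0], [0, 0, 0, 0.0085, 0.0216, 0.14, 0], [0, 0, 0, 0.0085, 0.0216, 0.144, 0], [0, 0, 0, 0.0085, 0.0216, 0.144, 0], [0, 0, 0, 0.0085, 0.0216, 0.144, 0]],
  ],
)

```text
time: 7.55
eef_pos: [0.5323, 0.2197, 0.123]
ee_rot: [0.0, 0.622, 0.783, 0.0]
wrist_force: [0.3, -0.3, -4.1]
finger_gap: 0.0136
grip_force: 45.0
```

```bash
python3 -c "
from h import *
st(); go([.5314,.2182,.114],103.1)"
```

```text
7.55 [0.5323 0.2197 0.123 ] [3.00e-04 6.22e-01 7.83e-01 5.00e-04] F [ 0.3 -0.3 -4.1] T [-0.1  -0.14  0.01] gap 0.0136 44.998555183410645
turn [ 0.0008 -0.0001 -0.0002] shift [-0.0032 -0.0031  0.0225] n 1.0 1.0
```

Call:
move_arm(
  plan=[
    [[0, 0, 0, -0.003, -0.003, 0.004, 0], [0, 0, 0, -0.003, -0.003, 0.01, 0], [0, 0, 0, -0.003, -0.003, 0.016, 0], [0, 0, 0, -0.003, -0.003, 0.022, 0], [0, 0, 0, -0.003, -0.003, 0.026, 0], [0, 0, 0, -0.003, -0.003, 0.028, 0], [0, 0, 0, -0.003, -0.003, 0.028, 0]],
  ],
)

```text
time: 8.25
eef_pos: [0.5308, 0.2182, 0.1111]
ee_rot: [-0.0, 0.622, 0.783, -0.0]
wrist_force: [0.6, -0.5, -3.3]
finger_gap: 0.0135
grip_force: 45.0
```

```bash
python3 -c "
from h import *
st(); go([.5314,.2182,.104],103.1)"
```

```text
8.25 [0.5308 0.2182 0.1111] [-0.      0.6219  0.7831 -0.    ] F [ 0.6 -0.5 -3.3] T [-0.06 -0.16  0.04] gap 0.0135 44.998828768730164
turn [-0.      0.     -0.0001] shift [-0.0004  0.0014  0.0177] n 1.0 1.0
```

The underside is at 70.5 mm, below the pin tops, with no contact. All four holes have passed the pins, so I'll continue gently to the barbs.

Call:
move_arm(
  plan=[
    [[0, 0, 0, 0, 0, 0.004, 0], [0, 0, 0, 0, 0, 0.008, 0], [0, 0, 0, 0, 0, 0.012, 0], [0, 0, 0, 0, 0, 0.015, 0], [0, 0, 0, 0, 0, 0.017, 0], [0, 0, 0, 0, 0, 0.017, 0]],
  ],
)

```text
time: 8.85
eef_pos: [0.5312, 0.2183, 0.1045]
ee_rot: [0.0, 0.622, 0.783, 0.0]
wrist_force: [2.4, -0.2, -2.8]
finger_gap: 0.0135
grip_force: 45.0
```

```bash
python3 -c "
from h import *
st()"
```

```text
8.85 [0.5312 0.2183 0.1045] [2.000e-04 6.219e-01 7.831e-01 4.000e-04] F [ 2.4 -0.2 -2.8] T [-0.   -0.43  0.04] gap 0.0135 44.99936878681183
```

Call:
move_arm(
  plan=[
    [[0, 0, 0, 0, 0, 0.001, 0.1], [0, 0, 0, 0, 0, 0.001, 0.2], [0, 0, 0, 0, 0, 0.001, 0.35], [0, 0, 0, 0, 0, 0.001, 0.5], [0, 0, 0, 0, 0, 0.001, 0.5], [0, 0, 0, 0, 0, 0.001, 0.5]],
  ],
)

```text
time: 9.45
eef_pos: [0.5308, 0.2182, 0.104]
ee_rot: [-0.0, 0.622, 0.783, -0.0]
wrist_force: [0.3, -0.6, 0.6]
finger_gap: 0.0455
grip_force: 0.0
```

Call:
move_arm(
  plan=[
    [[0, 0, 0, 0, 0, -0.02, 0.5], [0, 0, 0, 0, 0, -0.1, 0.5], [0, 0, 0, 0, 0, -0.2, 0.3], [0, 0, 0, -0.12, 0, -0.3, 0], [0, 0, 0, -0.25, 0, -0.4, 0], [0, 0, 0, -0.38, 0, -0.45, 0], [0, 0, 0, -0.38, 0, -0.45, 0]],
  ],
)

```text
time: 10.15
eef_pos: [0.5661, 0.0679, 0.2869]
ee_rot: [0.001, 0.622, 0.783, 0.001]
wrist_force: [0.7, -0.2, -0.5]
finger_gap: 0.0076
grip_force: 0.0
```

```bash
python3 - <<'E'
from h import *
st()
c=vision.calibration('wrist'); im,d=vision.camera('wrist'); cv2.imwrite('pics/w3.png',im)
W=wcloud(im,d,c); z=W[...,2]; hsv=cv2.cvtColor(im,cv2.COLOR_BGR2HSV)
near=(abs(W[...,0]-.527)<.1)&(abs(W[...,1]-.236)<.13)
m=(near&(hsv[...,1]<60)&(hsv[...,2]>130)&(abs(z-.068)<.012)).astype(np.uint8)
k,l,s,ce=cv2.connectedComponentsWithStats(m); m=l==1+np.argmax(s[1:,4])
p=W[m]; print('cover',cv2.minAreaRect(p[:,:2].astype(np.float32)*1000),m.sum(),np.median(z[m]))
A=np.c_[p[:,:2]-[.527,.236],np.ones(len(p))]; print('plane',np.linalg.lstsq(A,p[:,2],rcond=None)[0])
E
```

```text
10.15 [0.5661 0.0679 0.2869] [0.0013 0.6221 0.783  0.0009] F [ 0.7 -0.2 -0.5] T [ 0.01 -0.14  0.02] gap 0.0076 0.0
cover ((534.0652465820312, 210.10263061523438), (120.95535278320312, 142.3233642578125), 13.104816436767578) 14889 0.06794985841448765
plane [-0.00085366  0.00197131  0.06802092]
```

View pics/w3.png

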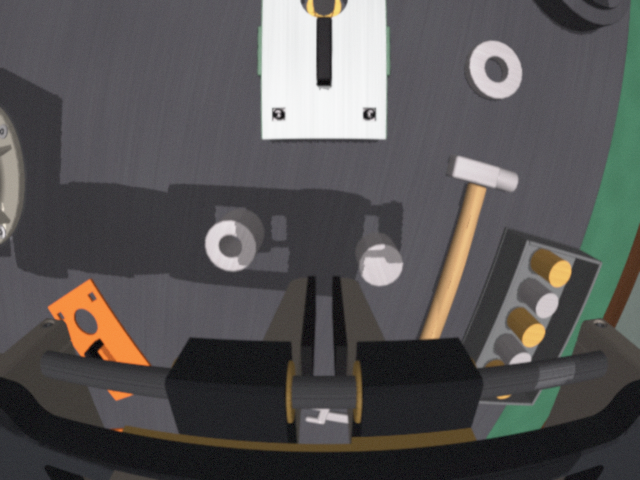

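The cover sits flat, with its top at 68 mm, over the barbs and the pins visible through the holes at (279,114) and (370,113). Next I'll press, starting with the -y short side.

```bash
python3 -c "
from h import *
go([.5444,.1623,.105],103.1)"
```

```text
turn [ 0.0037  0.0021 -0.0011] shift [ 0.2515 -0.0044  0.4587] n 5.0 1.0
```

Call:
move_arm(
  plan=[
    [[0, 0, 0, 0.08, -0.002, 0.1, 0], [0, 0, 0, 0.18, -0.004, 0.2, 0], [0, 0, 0, 0.25, -0.004, 0.3, 0], [0, 0, 0, 0.25, -0.004, 0.38, 0], [0, 0, 0, 0.25, -0.004, 0.43, 0], [0, 0, 0, 0.25, -0.004, 0.455, 0], [0, 0, 0, 0.25, -0.004, 0.455, 0], [0, 0, 0, 0.25, -0.004, 0.455, 0]],
  ],
)

```text
time: 11.0
eef_pos: [0.5418, 0.1673, 0.103]
ee_rot: [0.0, 0.622, 0.783, 0.001]
wrist_force: [0.4, 0.4, -0.0]
finger_gap: 0.0006
grip_force: 0.0
```

```bash
python3 -c "
from h import *
st();go([.5444,.1623,.093],103.1)"
```

```text
11.0 [0.5418 0.1673 0.103 ] [4.00e-04 6.22e-01 7.83e-01 5.00e-04] F [ 0.4  0.4 -0. ] T [ 0.03 -0.08  0.01] gap 0.0006 0.0
turn [ 0.0009 -0.0001 -0.0004] shift [-0.0136  0.0036  0.0251] n 1.0 1.0
```

Call:
move_arm(
  plan=[
    [[0, 0, 0, -0.0136, 0.0036, 0.01, 0], [0, 0, 0, -0.0136, 0.0036, 0.02, 0], [0, 0, 0, -0.0136, 0.0036, 0.024, 0], [0, 0, 0, -0.0136, 0.0036, 0.027, 0], [0, 0, 0, -0.0136, 0.0036, 0.03, 0], [0, 0, 0, -0.0136, 0.0036, 0.03, 0]],
  ],
)

```text
time: 11.6
eef_pos: [0.5443, 0.1621, 0.0911]
ee_rot: [0.0, 0.622, 0.783, 0.0]
wrist_force: [-2.0, -0.8, 10.7]
finger_gap: 0.0001
grip_force: 4.9
```

Call:
move_arm(
  plan=[
    [[0, 0, 0, 0, 0, 0.002, 0], [0, 0, 0, 0, 0, 0.004, 0], [0, 0, 0, 0, 0, 0.004, 0]],
  ],
)

```text
time: 11.9
eef_pos: [0.5443, 0.1622, 0.0893]
ee_rot: [0.0, 0.622, 0.783, 0.001]
wrist_force: [0.0, -1.1, 2.5]
finger_gap: 0.0004
grip_force: 1.1
```

Call:
move_arm(
  plan=[
    [[0, 0, 0, 0, 0, 0.003, 0], [0, 0, 0, 0, 0, 0.005, 0], [0, 0, 0, 0, 0, 0.005, 0]],
  ],
)

```text
time: 12.2
eef_pos: [0.5437, 0.1622, 0.0863]
ee_rot: [0.0, 0.622, 0.783, 0.0]
wrist_force: [-0.5, -0.1, -0.3]
finger_gap: 0.0004
grip_force: 0.0
```

Call:
move_arm(
  plan=[
    [[0, 0, 0, 0, 0, 0.003, 0], [0, 0, 0, 0, 0, 0.005, 0], [0, 0, 0, 0, 0, 0.005, 0]],
  ],
)

```text
time: 12.5
eef_pos: [0.5434, 0.1622, 0.0841]
ee_rot: [-0.0, 0.622, 0.783, -0.0]
wrist_force: [-0.7, 0.1, 0.3]
finger_gap: 0.0006
grip_force: 0.0
```

Call:
move_arm(
  plan=[
    [[0, 0, 0, 0, 0, 0.003, 0], [0, 0, 0, 0, 0, 0.005, 0], [0, 0, 0, 0, 0, 0.005, 0]],
  ],
)

```text
time: 12.8
eef_pos: [0.5436, 0.1622, 0.0831]
ee_rot: [-0.0, 0.622, 0.783, -0.0]
wrist_force: [-2.7, -0.4, 11.7]
finger_gap: 0.0004
grip_force: 5.9
```

Call:
move_arm(
  plan=[
    [[0, 0, 0, 0, 0, 0.002, 0], [0, 0, 0, 0, 0, 0.004, 0], [0, 0, 0, 0, 0, 0.004, 0]],
  ],
)

```text
time: 13.1
eef_pos: [0.5437, 0.1623, 0.0828]
ee_rot: [0.0, 0.622, 0.783, 0.0]
wrist_force: [-8.7, -2.7, 27.2]
finger_gap: 0.0003
grip_force: 13.6
```

Call:
move_arm(
  plan=[
    [[0, 0, 0, 0, 0, 0.002, 0], [0, 0, 0, 0, 0, 0.004, 0], [0, 0, 0, 0, 0, 0.004, 0]],
  ],
)

```text
time: 13.4
eef_pos: [0.5438, 0.1623, 0.0825]
ee_rot: [0.0, 0.622, 0.783, 0.0]
wrist_force: [-12.3, -3.8, 43.4]
finger_gap: 0.0004
grip_force: 21.5
```

Stiff contact at 82.5 mm, so this side is home. I'll back off and go to the +y side.

Call:
move_arm(
  plan=[
    [[0, 0, 0, 0, 0, -0.03, 0], [0, 0, 0, 0, 0, -0.12, 0], [0, 0, 0, 0, 0, -0.22, 0], [0, 0, 0, 0.1, 0, -0.24, 0], [0, 0, 0, 0.2, 0, -0.24, 0], [0, 0, 0, 0.3, 0, -0.24, 0], [0, 0, 0, 0.384, 0, -0.24, 0], [0, 0, 0, 0.384, 0, -0.24, 0]],
  ],
)

```text
time: 14.2
eef_pos: [0.5079, 0.3152, 0.175]
ee_rot: [-0.0, 0.621, 0.784, 0.0]
wrist_force: [0.6, -0.5, 0.2]
finger_gap: 0.0004
grip_force: 0.0
```

Call:
move_arm(
  plan=[
    [[0, 0, 0, 0, 0, 0, 0], [0, 0, 0, 0, 0, 0, 0]],
  ],
)

```text
time: 14.4
eef_pos: [0.5089, 0.3109, 0.1749]
ee_rot: [0.0, 0.622, 0.783, -0.0]
wrist_force: [-0.2, 0.3, -0.8]
finger_gap: 0.0003
grip_force: 0.0
```

```bash
python3 -c "
from h import *
st();go([.5095,.3123,.105],103.1)"
```

```text
14.4 [0.5089 0.3109 0.1749] [ 0.00e+00  6.22e-01  7.83e-01 -4.00e-04] F [-0.2  0.3 -0.8] T [-0.04 -0.09 -0.01] gap 0.0003 0.0
turn [-0.0004  0.0004 -0.0003] shift [0.0032 0.0025 0.1747] n 2.0 1.0
```

Call:
move_arm(
  plan=[
    [[0, 0, 0, 0.003, 0.002, 0.05, 0], [0, 0, 0, 0.003, 0.002, 0.1, 0], [0, 0, 0, 0.003, 0.002, 0.15, 0], [0, 0, 0, 0.003, 0.002, 0.175, 0], [0, 0, 0, 0.003, 0.002, 0.185, 0], [0, 0, 0, 0.003, 0.002, 0.19, 0], [0, 0, 0, 0.003, 0.002, 0.19, 0]],
  ],
)

```text
time: 15.1
eef_pos: [0.5098, 0.3131, 0.0997]
ee_rot: [0.0, 0.622, 0.783, 0.0]
wrist_force: [-0.1, -0.0, 0.1]
finger_gap: 0.0006
grip_force: 0.0
```

Call:
move_arm(
  plan=[
    [[0, 0, 0, 0, 0, 0.005, 0], [0, 0, 0, 0, 0, 0.01, 0], [0, 0, 0, 0, 0, 0.014, 0], [0, 0, 0, 0, 0, 0.014, 0]],
  ],
)

```text
time: 15.5
eef_pos: [0.5095, 0.3133, 0.0936]
ee_rot: [0.0, 0.622, 0.783, 0.0]
wrist_force: [-0.3, 0.5, 0.2]
finger_gap: 0.0006
grip_force: 0.3
```

Call:
move_arm(
  plan=[
    [[0, 0, 0, 0, 0, 0.003, 0], [0, 0, 0, 0, 0, 0.005, 0], [0, 0, 0, 0, 0, 0.005, 0]],
  ],
)

```text
time: 15.8
eef_pos: [0.5098, 0.3135, 0.0924]
ee_rot: [0.0, 0.622, 0.783, 0.0]
wrist_force: [-0.9, -1.0, 8.0]
finger_gap: 0.0003
grip_force: 3.7
```

Call:
move_arm(
  plan=[
    [[0, 0, 0, 0, 0, 0.002, 0], [0, 0, 0, 0, 0, 0.004, 0], [0, 0, 0, 0, 0, 0.004, 0]],
  ],
)

```text
time: 16.1
eef_pos: [0.5099, 0.3136, 0.0913]
ee_rot: [0.0, 0.622, 0.783, 0.001]
wrist_force: [-2.2, -1.5, 11.4]
finger_gap: 0.0006
grip_force: 5.7
```

Call:
move_arm(
  plan=[
    [[0, 0, 0, 0, 0, 0.002, 0], [0, 0, 0, 0, 0, 0.004, 0], [0, 0, 0, 0, 0, 0.004, 0]],
  ],
)

```text
time: 16.4
eef_pos: [0.5094, 0.3132, 0.0884]
ee_rot: [0.0, 0.622, 0.783, 0.0]
wrist_force: [0.7, 0.0, 0.3]
finger_gap: 0.0001
grip_force: 0.0
```

Call:
move_arm(
  plan=[
    [[0, 0, 0, 0, 0, 0.002, 0], [0, 0, 0, 0, 0, 0.004, 0], [0, 0, 0, 0, 0, 0.004, 0]],
  ],
)

```text
time: 16.7
eef_pos: [0.5093, 0.3131, 0.0865]
ee_rot: [-0.0, 0.622, 0.783, -0.0]
wrist_force: [-0.7, -0.2, 0.6]
finger_gap: 0.0006
grip_force: 0.0
```

Call:
move_arm(
  plan=[
    [[0, 0, 0, 0, 0, 0.004, 0], [0, 0, 0, 0, 0, 0.007, 0], [0, 0, 0, 0, 0, 0.007, 0]],
  ],
)

```text
time: 17.0
eef_pos: [0.5091, 0.313, 0.0835]
ee_rot: [-0.0, 0.622, 0.783, -0.0]
wrist_force: [-0.4, -0.6, -0.6]
finger_gap: 0.0003
grip_force: 0.0
```

Call:
move_arm(
  plan=[
    [[0, 0, 0, 0, 0, 0.003, 0], [0, 0, 0, 0, 0, 0.004, 0], [0, 0, 0, 0, 0, 0.004, 0]],
  ],
)

```text
time: 17.3
eef_pos: [0.5093, 0.3131, 0.0824]
ee_rot: [-0.0, 0.622, 0.783, -0.0]
wrist_force: [-0.6, -0.8, 1.8]
finger_gap: 0.0008
grip_force: 0.9
```

Call:
move_arm(
  plan=[
    [[0, 0, 0, 0, 0, 0.002, 0], [0, 0, 0, 0, 0, 0.003, 0], [0, 0, 0, 0, 0, 0.003, 0]],
  ],
)

```text
time: 17.6
eef_pos: [0.5094, 0.3132, 0.0823]
ee_rot: [-0.0, 0.622, 0.783, 0.0]
wrist_force: [-4.8, -1.8, 14.4]
finger_gap: 0.0005
grip_force: 6.9
```

Call:
move_arm(
  plan=[
    [[0, 0, 0, 0, 0, 0.002, 0], [0, 0, 0, 0, 0, 0.003, 0], [0, 0, 0, 0, 0, 0.003, 0]],
  ],
)

```text
time: 17.9
eef_pos: [0.5094, 0.3132, 0.0822]
ee_rot: [0.0, 0.622, 0.783, 0.0]
wrist_force: [-7.6, -5.0, 25.0]
finger_gap: 0.0006
grip_force: 12.8
```

Call:
move_arm(
  plan=[
    [[0, 0, 0, 0, 0, -0.05, 0], [0, 0, 0, 0, 0, -0.16, 0], [0, 0, 0, -0.02, 0, -0.28, 0], [0, 0, 0, -0.12, 0, -0.36, 0.4], [0, 0, 0, -0.24, 0, -0.4, 0.8], [0, 0, 0, -0.36, 0, -0.46, 1], [0, 0, 0, -0.48, 0, -0.53, 1], [0, 0, 0, -0.5, 0, -0.55, 1]],
  ],
)

```text
time: 18.7
eef_pos: [0.5557, 0.1153, 0.3021]
ee_rot: [0.001, 0.623, 0.782, 0.001]
wrist_force: [0.3, 0.3, -0.5]
finger_gap: 0.0384
grip_force: 0.0
```

Call:
move_arm(
  plan=[
    [[0, 0, 0, 0, 0, 0, 1], [0, 0, 0, 0, 0, 0, 1], [0, 0, 0, 0, 0, 0, 1]],
  ],
)

```text
time: 19.0
eef_pos: [0.554, 0.1192, 0.2989]
ee_rot: [-0.001, 0.622, 0.783, -0.0]
wrist_force: [-0.6, 0.2, -0.2]
finger_gap: 0.0623
grip_force: 0.0
```

```bash
python3 - <<'E'
from h import *
st()
c=vision.calibration('wrist'); im,d=vision.camera('wrist'); cv2.imwrite('pics/w4.png',im)
W=wcloud(im,d,c); z=W[...,2]; hsv=cv2.cvtColor(im,cv2.COLOR_BGR2HSV)
near=(abs(W[...,0]-.527)<.1)&(abs(W[...,1]-.236)<.13)
m=(near&(hsv[...,1]<60)&(hsv[...,2]>130)&(abs(z-.06)<.012)).astype(np.uint8)
k,l,s,ce=cv2.connectedComponentsWithStats(m); m=l==1+np.argmax(s[1:,4])
p=W[m]; print('cover',cv2.minAreaRect(p[:,:2].astype(np.float32)*1000),m.sum(),np.median(z[m]))
A=np.c_[p[:,:2]-[.527,.236],np.ones(len(p))]; print('plane',np.linalg.lstsq(A,p[:,2],rcond=None)[0])
p=W[near&(z>.088)&(abs(W[...,0]-.517)<.02)&(abs(W[...,1]-.281)<.02)]; print('shaft',len(p),cv2.minEnclosingCircle(p[:,:2].astype(np.float32)*1000) if len(p) else 0, np.ptp(p,axis=0))
q=(abs(W[...,0]-.477)<.05)&(abs(W[...,1]-.008)<.05)&(abs(z-.06)<.004)&(hsv[...,1]<60)
p=W[q]; print('sleeve',cv2.minEnclosingCircle(p[:,:2].astype(np.float32)*1000),len(p))
cs,h=cv2.findContours(q.astype(np.uint8),cv2.RETR_CCOMP,cv2.CHAIN_APPROX_NONE)
for g,hh in zip(cs,h[0]):
    if hh[3]>=0 and len(g)>20:
        e=W[g[:,0,1],g[:,0,0]]; print('bore',np.round((e.min(0)+e.max(0))/2,4),np.ptp(e,axis=0))
E
```

```text
19.0 [0.554  0.1192 0.2989] [-6.000e-04  6.216e-01  7.833e-01 -5.000e-04] F [-0.6  0.2 -0.2] T [-0.01 -0.06 -0.  ] gap 0.0623 0.0
cover ((526.7954711914062, 240.71644592285156), (128.66477966308594, 204.02313232421875), 13.149662017822266) 19495 0.05729588072938062
plane [ 7.31841281e-05 -3.96404907e-03  5.68712417e-02]
shaft 213 ((517.2620239257812, 281.0362854003906), 11.790053367614746) [0.02194147 0.02314268 0.00992166]
sleeve ((475.6401672363281, 10.70950984954834), 28.899105072021484) 756
```

View pics/w4.png

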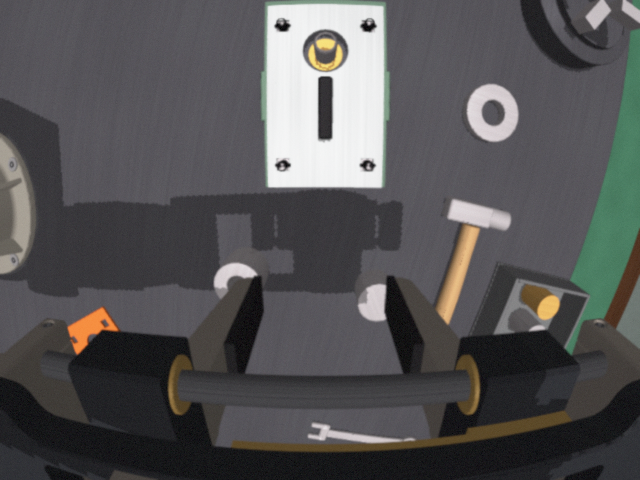

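The cover is level with its top at 57.3 mm. All four pins show through at (282,25), (368,25), (283,164) and (368,164), and the shaft is centred in the hole. Next is a closer look at the sleeve.

```bash
python3 -c "
from h import *
go([.50,-.085,.25],103.1)"
```

```text
turn [-0.0012 -0.0002  0.0007] shift [-0.4669 -0.2475  0.1223] n 5.0 1.0
```

Call:
move_arm(
  plan=[
    [[0, 0, 0, -0.467, -0.247, 0.122, 1], [0, 0, 0, -0.467, -0.247, 0.122, 1], [0, 0, 0, -0.467, -0.247, 0.122, 1], [0, 0, 0, -0.467, -0.247, 0.122, 1], [0, 0, 0, -0.467, -0.247, 0.122, 1], [0, 0, 0, -0.467, -0.247, 0.122, 1], [0, 0, 0, -0.467, -0.247, 0.122, 1], [0, 0, 0, -0.467, -0.247, 0.122, 1]],
  ],
)

```text
time: 19.85
eef_pos: [0.5012, -0.0846, 0.2512]
ee_rot: [-0.0, 0.621, 0.784, 0.0]
wrist_force: [-0.3, -0.3, 0.3]
finger_gap: 0.0922
grip_force: 0.0
```

```bash
python3 - <<'E'
from h import *
st()
c=vision.calibration('wrist'); im,d=vision.camera('wrist')
W=wcloud(im,d,c); z=W[...,2]; hsv=cv2.cvtColor(im,cv2.COLOR_BGR2HSV)
q=(abs(W[...,0]-.477)<.05)&(abs(W[...,1]-.008)<.05)&(abs(z-.06)<.003)
p=W[q]; print('sleeve',cv2.minEnclosingCircle(p[:,:2].astype(np.float32)*1000),len(p),(p.min(0)+p.max(0))/2)
cs,h=cv2.findContours(q.astype(np.uint8),cv2.RETR_CCOMP,cv2.CHAIN_APPROX_NONE)
for g,hh in zip(cs,h[0]):
    if len(g)>20:
        e=W[g[:,0,1],g[:,0,0]]; print('contour',hh[3],cv2.minEnclosingCircle(e[:,:2].astype(np.float32)*1000), cv2.fitEllipse(e[:,:2].astype(np.float32)*1000))
go([.4774,.0095,.14],103.1); go([.4774,.0095,.046],103.1)
E
```

```text
19.85 [ 0.5012 -0.0846  0.2512] [-1.000e-04  6.213e-01  7.836e-01  2.000e-04] F [-0.3 -0.3  0.3] T [-0.07 -0.07 -0.06] gap 0.0922 0.0
sleeve ((477.3797912597656, 8.237624168395996), 29.04825782775879) 2534 [0.47737699 0.00820799 0.05992431]
contour -1 ((477.3797912597656, 8.237628936767578), 29.048263549804688) ((477.33935546875, 8.19583511352539), (56.1867561340332, 56.74742889404297), 18.856849670410156)
contour 0 ((477.3997497558594, 8.758650779724121), 13.75341796875) ((477.3414611816406, 8.602920532226562), (26.037612915039062, 26.462617874145508), 94.45210266113281)
turn [ 0.0002 -0.0001  0.0011] shift [ 0.2427 -0.0045  0.2782] n 3.0 1.0
turn [ 0.0002 -0.0001  0.0011] shift [ 0.2427 -0.0046  0.5132] n 5.0 1.0
```

Call:
move_arm(
  plan=[
    [[0, 0, 0, 0.1, -0.002, 0.1, 1], [0, 0, 0, 0.2, -0.004, 0.2, 1], [0, 0, 0, 0.24, -0.005, 0.28, 1], [0, 0, 0, 0.24, -0.005, 0.35, 1], [0, 0, 0, 0.24, -0.005, 0.42, 1], [0, 0, 0, 0.24, -0.005, 0.48, 1], [0, 0, 0, 0.24, -0.005, 0.513, 1], [0, 0, 0, 0.24, -0.005, 0.513, 1]],
  ],
)

```text
time: 20.7
eef_pos: [0.4761, 0.0082, 0.0445]
ee_rot: [-0.001, 0.621, 0.784, -0.001]
wrist_force: [0.2, 1.1, 0.3]
finger_gap: 0.0914
grip_force: 0.0
```

Call:
move_arm(
  plan=[
    [[0, 0, 0, 0, 0, 0, 1], [0, 0, 0, 0, 0, 0, 1]],
  ],
)

```text
time: 20.9
eef_pos: [0.4779, 0.0075, 0.0469]
ee_rot: [0.001, 0.622, 0.783, 0.001]
wrist_force: [0.8, 0.1, 0.9]
finger_gap: 0.092
grip_force: 0.0
```

```bash
python3 -c "
from h import *
st();go([.4774,.0083,.046],103.1)"
```

```text
20.9 [0.4779 0.0075 0.0469] [6.000e-04 6.217e-01 7.833e-01 5.000e-04] F [0.8 0.1 0.9] T [-0.01 -0.09 -0.03] gap 0.092 0.0
turn [0.001  0.0002 0.0003] shift [ 0.0022 -0.0008  0.0022] n 1.0 1.0
```

Well placed; gripping.

Call:
move_arm(
  plan=[
    [[0, 0, 0, 0.001, 0, 0, 0.4], [0, 0, 0, 0.001, 0, 0, 0.4], [0, 0, 0, 0.001, 0, 0, 0.4], [0, 0, 0, 0.001, 0, 0, 0.4], [0, 0, 0, 0.001, 0, 0, 0.4], [0, 0, 0, 0.001, 0, 0, 0.4]],
  ],
  newtons=35,
)

```text
time: 21.5
eef_pos: [0.4772, 0.0074, 0.0462]
ee_rot: [0.0, 0.622, 0.783, 0.0]
wrist_force: [-0.5, -0.3, 3.2]
finger_gap: 0.0574
grip_force: 35.0
```

```bash
python3 -c "
from h import *
st();go([.4774,.0083,.046],103.1)"
```

```text
21.5 [0.4772 0.0074 0.0462] [1.000e-04 6.220e-01 7.831e-01 1.000e-04] F [-0.5 -0.3  3.2] T [-0.05 -0.07  0.05] gap 0.0574 35.000352608039975
turn [ 0.0003  0.     -0.0002] shift [0.002  0.001  0.0004] n 1.0 1.0
```

Call:
move_arm(
  plan=[
    [[0, 0, 0, 0, 0, -0.03, 0.4], [0, 0, 0, 0, 0, -0.1, 0.4], [0, 0, 0, 0, 0, -0.2, 0.4], [0, 0, 0, 0, 0, -0.28, 0.4], [0, 0, 0, 0.04, 0, -0.3, 0.4], [0, 0, 0, 0.12, 0, -0.3, 0.4], [0, 0, 0, 0.2, 0, -0.3, 0.4], [0, 0, 0, 0.2, 0, -0.3, 0.4]],
  ],
)

```text
time: 22.3
eef_pos: [0.4576, 0.0877, 0.1666]
ee_rot: [-0.0, 0.621, 0.784, 0.0]
wrist_force: [0.2, -0.6, -3.7]
finger_gap: 0.0573
grip_force: 35.0
```

```bash
python3 - <<'E'
from h import *
st()
for n in('top',):
    im,d,W=cloud(n); z=W[...,2]
    q=(abs(W[...,0]-.46)<.06)&(abs(W[...,1]-.09)<.06)&(abs(z-.18)<.03); p=W[q]; print(len(p),p.mean(0) if len(p) else 0)
go([.5169,.2808,.185],103.1)
E
```

```text
22.3 [0.4576 0.0877 0.1666] [-5.000e-04  6.212e-01  7.837e-01  2.000e-04] F [ 0.2 -0.6 -3.7] T [-0.01 -0.12 -0.02] gap 0.0573 34.999502934515476
0 0
turn [-0.0002 -0.0001  0.0016] shift [ 0.4391  0.2543 -0.0464] n 5.0 1.0
```

Call:
move_arm(
  plan=[
    [[0, 0, 0, 0.05, 0.03, -0.02, 0.4], [0, 0, 0, 0.15, 0.087, -0.02, 0.4], [0, 0, 0, 0.25, 0.145, -0.02, 0.4], [0, 0, 0, 0.35, 0.204, -0.02, 0.4], [0, 0, 0, 0.42, 0.244, -0.02, 0.4], [0, 0, 0, 0.437, 0.254, -0.02, 0.4], [0, 0, 0, 0.437, 0.254, -0.02, 0.4], [0, 0, 0, 0.437, 0.254, -0.02, 0.4]],
  ],
)

```text
time: 23.15
eef_pos: [0.5177, 0.2772, 0.1737]
ee_rot: [-0.0, 0.622, 0.783, -0.001]
wrist_force: [0.2, -0.7, -3.5]
finger_gap: 0.057
grip_force: 35.0
```

```bash
python3 -c "
from h import *
st();go([.5172,.2799,.147],103.1)"
```

```text
23.15 [0.5177 0.2772 0.1737] [-1.00e-04  6.22e-01  7.83e-01 -9.00e-04] F [ 0.2 -0.7 -3.5] T [-0.06 -0.07  0.05] gap 0.057 34.99898708425462
turn [-0.001   0.0006 -0.0004] shift [0.007  0.0005 0.0666] n 1.0 1.0
```

Call:
move_arm(
  plan=[
    [[0, 0, 0, 0.007, 0.0005, 0.02, 0.4], [0, 0, 0, 0.007, 0.0005, 0.045, 0.4], [0, 0, 0, 0.007, 0.0005, 0.06, 0.4], [0, 0, 0, 0.007, 0.0005, 0.062, 0.4], [0, 0, 0, 0.007, 0.0005, 0.062, 0.4], [0, 0, 0, 0.007, 0.0005, 0.062, 0.4]],
  ],
)

```text
time: 23.75
eef_pos: [0.5179, 0.2815, 0.1493]
ee_rot: [0.0, 0.622, 0.783, 0.0]
wrist_force: [-0.2, -0.1, -3.0]
finger_gap: 0.0568
grip_force: 35.0
```

```bash
python3 -c "
from h import *
st();go([.5172,.2799,.136],103.1)"
```

```text
23.75 [0.5179 0.2815 0.1493] [0.000e+00 6.219e-01 7.831e-01 1.000e-04] F [-0.2 -0.1 -3. ] T [-0.01 -0.12  0.  ] gap 0.0568 34.99903969466686
turn [ 0.0002 -0.0001 -0.0001] shift [-0.0034 -0.0027  0.0333] n 1.0 1.0
```

Call:
move_arm(
  plan=[
    [[0, 0, 0, -0.0034, -0.0025, 0.005, 0.4], [0, 0, 0, -0.0034, -0.0025, 0.012, 0.4], [0, 0, 0, -0.0034, -0.0025, 0.018, 0.4], [0, 0, 0, -0.0034, -0.0025, 0.024, 0.4], [0, 0, 0, -0.0034, -0.0025, 0.028, 0.4], [0, 0, 0, -0.0034, -0.0025, 0.028, 0.4]],
  ],
)

```text
time: 24.35
eef_pos: [0.517, 0.2798, 0.1377]
ee_rot: [-0.0, 0.622, 0.783, -0.0]
wrist_force: [0.7, 0.2, -3.3]
finger_gap: 0.0569
grip_force: 35.0
```

```bash
python3 -c "
from h import *
st();go([.5172,.2799,.126],103.1)"
```

```text
24.35 [0.517  0.2798 0.1377] [-1.000e-04  6.219e-01  7.831e-01 -2.000e-04] F [ 0.7  0.2 -3.3] T [ 0.02 -0.11  0.03] gap 0.0569 34.99900094233453
turn [-0.0003  0.0001 -0.    ] shift [0.     0.0006 0.0292] n 1.0 1.0
```

Call:
move_arm(
  plan=[
    [[0, 0, 0, 0, 0, 0.006, 0.4], [0, 0, 0, 0, 0, 0.012, 0.4], [0, 0, 0, 0, 0, 0.018, 0.4], [0, 0, 0, 0, 0, 0.024, 0.4], [0, 0, 0, 0, 0, 0.024, 0.4]],
  ],
)

```text
time: 24.85
eef_pos: [0.5169, 0.2798, 0.1279]
ee_rot: [-0.0, 0.622, 0.783, -0.0]
wrist_force: [0.4, -0.0, -2.7]
finger_gap: 0.0573
grip_force: 35.0
```

```bash
python3 -c "
from h import *
st()"
```

```text
24.85 [0.5169 0.2798 0.1279] [-1.000e-04  6.219e-01  7.831e-01 -3.000e-04] F [ 0.4 -0.  -2.7] T [-0.01 -0.16 -0.07] gap 0.0573 34.99896160326898
```

Call:
move_arm(
  plan=[
    [[0, 0, 0, 0, 0, 0.008, 0.4], [0, 0, 0, 0, 0, 0.018, 0.4], [0, 0, 0, 0, 0, 0.028, 0.4], [0, 0, 0, 0, 0, 0.038, 0.4], [0, 0, 0, 0, 0, 0.048, 0.4], [0, 0, 0, 0, 0, 0.055, 0.4], [0, 0, 0, 0, 0, 0.055, 0.4]],
  ],
)

```text
time: 25.55
eef_pos: [0.5169, 0.2798, 0.1059]
ee_rot: [-0.0, 0.622, 0.783, -0.0]
wrist_force: [-0.7, 0.0, -3.4]
finger_gap: 0.0575
grip_force: 35.0
```

Call:
move_arm(
  plan=[
    [[0, 0, 0, 0, 0, 0.003, 0.4], [0, 0, 0, 0, 0, 0.006, 0.4], [0, 0, 0, 0, 0, 0.008, 0.4], [0, 0, 0, 0, 0, 0.008, 0.4]],
  ],
)

```text
time: 25.95
eef_pos: [0.5172, 0.2799, 0.1032]
ee_rot: [0.0, 0.622, 0.783, 0.0]
wrist_force: [0.0, -1.2, -3.1]
finger_gap: 0.0572
grip_force: 35.0
```

Call:
move_arm(
  plan=[
    [[0, 0, 0, 0, 0, 0.002, 0.4], [0, 0, 0, 0, 0, 0.004, 0.4], [0, 0, 0, 0, 0, 0.004, 0.4]],
  ],
)

```text
time: 26.25
eef_pos: [0.5172, 0.28, 0.1031]
ee_rot: [0.0, 0.622, 0.783, 0.0]
wrist_force: [-4.0, -2.0, 13.4]
finger_gap: 0.0574
grip_force: 35.0
```

The sleeve is on the cover. Release and retreat straight up.

Call:
move_arm(
  plan=[
    [[0, 0, 0, 0, 0, -0.003, 0.45], [0, 0, 0, 0, 0, -0.003, 0.7], [0, 0, 0, 0, 0, -0.003, 0.9], [0, 0, 0, 0, 0, -0.003, 0.9], [0, 0, 0, 0, 0, -0.003, 0.9], [0, 0, 0, 0, 0, -0.003, 0.9]],
  ],
)

```text
time: 26.85
eef_pos: [0.5171, 0.2799, 0.1027]
ee_rot: [-0.0, 0.622, 0.783, -0.0]
wrist_force: [0.5, 0.4, 0.2]
finger_gap: 0.0828
grip_force: 0.0
```

Call:
move_arm(
  plan=[
    [[0, 0, 0, 0, 0, -0.05, 0.9], [0, 0, 0, 0, 0, -0.15, 0.9], [0, 0, 0, 0, 0, -0.25, 0.9], [0, 0, 0, -0.05, 0, -0.35, 0.9], [0, 0, 0, -0.15, 0, -0.45, 0.9], [0, 0, 0, -0.27, 0, -0.5, 0.9], [0, 0, 0, -0.38, 0, -0.5, 0.9], [0, 0, 0, -0.42, 0, -0.5, 0.9]],
  ],
)

```text
time: 27.65
eef_pos: [0.5562, 0.1129, 0.3043]
ee_rot: [0.001, 0.623, 0.783, 0.001]
wrist_force: [-0.9, 0.0, 0.3]
finger_gap: 0.0826
grip_force: 0.0
```

Call:
move_arm(
  plan=[
    [[0, 0, 0, 0, 0, 0, 0.9], [0, 0, 0, 0, 0, 0, 0.9]],
  ],
)

```text
time: 27.85
eef_pos: [0.555, 0.1163, 0.3027]
ee_rot: [-0.0, 0.622, 0.783, 0.0]
wrist_force: [-0.3, 0.6, 0.1]
finger_gap: 0.0826
grip_force: 0.0
```

```bash
python3 - <<'E'
from h import *
st()
c=vision.calibration('wrist'); im,d=vision.camera('wrist'); cv2.imwrite('pics/w5.png',im)
W=wcloud(im,d,c); z=W[...,2]; hsv=cv2.cvtColor(im,cv2.COLOR_BGR2HSV)
near=(abs(W[...,0]-.527)<.1)&(abs(W[...,1]-.236)<.13)
m=near&(hsv[...,1]<60)&(hsv[...,2]>130)&(abs(z-.058)<.008)
p=W[m]; A=np.c_[p[:,:2]-[.527,.236],np.ones(len(p))]; print('cover plane',np.linalg.lstsq(A,p[:,2],rcond=None)[0],len(p))
q=near&(z>.108)&(z<.13); p=W[q]; print('sleeve',len(p),cv2.minEnclosingCircle(p[:,:2].astype(np.float32)*1000),np.median(p[:,2]),np.percentile(p[:,2],[5,95]))
E
```

```text
27.85 [0.555  0.1163 0.3027] [-3.000e-04  6.223e-01  7.828e-01  0.000e+00] F [-0.3  0.6  0.1] T [ 0.01 -0.09 -0.02] gap 0.0826 0.0
cover plane [ 0.00097881 -0.00350249  0.05696111] 16646
sleeve 2600 ((517.0634155273438, 280.7174377441406), 29.33339500427246) 0.11733343288208906 [0.11433825 0.11869983]
```

View pics/w5.png

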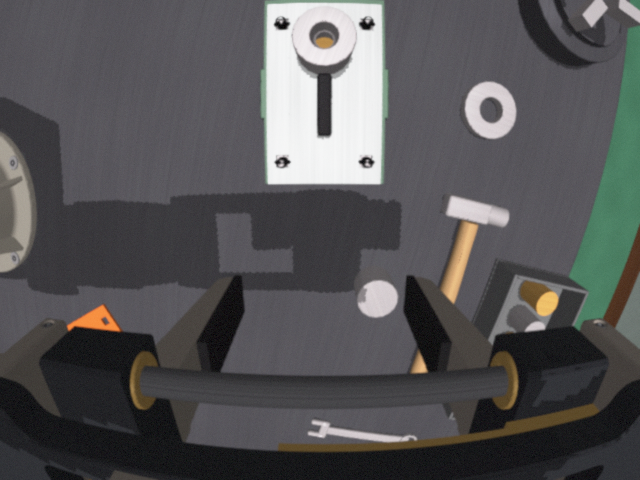

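The cover is home, with its top at 57 mm. The sleeve is upright on it at (324,38), with its top at 117 mm, and the other things are undisturbed. Handing in.

```bash
python3 -c "
from h import *
print(order.hand_in())"
```

```text
the job is handed in; nothing more can be done
None
```

The job is handed in: the cover is snapped home on all four standoffs (top at 57 mm), the sleeve is down on it over the shaft (top at 117 mm), nothing else was moved, and it took about 28 s. The highest pressing force was 43 N, from the closed fingertips on the cover: that is above the 40 N limit for the arm or gripper body, if fingertips count towards it.

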